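Find the loose levelling bolt of the chip-alignment station and hold its cap open

TASK

One of the three capped levelling bolts around the chip stage has come loose: tap each cap firmly from above until you find the bolt that sinks. Then take that cap by its thumb bar, swing it well open (past 60 degrees) without drawing the bolt back up, and finish while still holding it open for the colleague with the hex key. Leave the other two caps shut, do not touch the chip stage, and do not disturb the things lying about.

Things in the scene. Friction and masses are not known exactly. Their poses are not given: they have to be found in the camera images.
- cap_1_top (a point): centre of the flat top of the round grey cap on levelling bolt 1 (behind the stage as seen from the robot); 82 mm above the table at the start. Cap 40 mm across, 18 mm tall, sitting on the bolt's 40 mm steel flange. All three bolts look alike; below the flange 8 mm of bare shank, then a 44 mm clamp collar 16 mm tall on the plate
- cap_1_grip (a point): centre of this cap's thumb bar: level round bar, 12 mm in diameter, 24 mm long, parallel to the hinge pin, on a 10 mm wide strap opposite the hinge, pointing roughly away from the stage. 38 mm from the cap's axis (18 mm clear of its wall), 12 mm below its top, 70 mm above the table at the start. Pinch it from above across its two flat ends with the fingertips; it can turn between them as the cap swings
- bolt_1 (a joint): how far this bolt has slid down in its collar, m: 0 at the start, at most 0.006. A firm bolt gives under 1.5 mm. The loose one (exactly one, any of the three) slides when pushed with more than about 7 N and stays where it is left, cap and all; an upward pull of over 7 N would draw it up again
- cap_1 (a joint): opening angle of this cap, rad: 0 shut, 1.57 upright, stop at 1.75. Hinge pin: level, 62 mm from the thumb bar's centre on the line through the cap's axis (24 mm beyond the axis), 4 mm lower than the bar when shut; the bar swings up and over it. A weak spring (about 0.6 N at the bar) shuts the cap from any angle when let go
- cap_2_top (a point): centre of the flat top of the round grey cap on levelling bolt 2 (at the front left); 82 mm above the table at the start. Cap 40 mm across, 18 mm tall, sitting on the bolt's 40 mm steel flange. All three bolts look alike; below the flange 8 mm of bare shank, then a 44 mm clamp collar 16 mm tall on the plate
- cap_2_grip (a point): centre of this cap's thumb bar: level round bar, 12 mm in diameter, 24 mm long, parallel to the hinge pin, on a 10 mm wide strap opposite the hinge, pointing roughly away from the stage. 38 mm from the cap's axis (18 mm clear of its wall), 12 mm below its top, 70 mm above the table at the start. Pinch it from above across its two flat ends with the fingertips; it can turn between them as the cap swings
- bolt_2 (a joint): how far this bolt has slid down in its collar, m: 0 at the start, at most 0.006. A firm bolt gives under 1.5 mm. The loose one (exactly one, any of the three) slides when pushed with more than about 7 N and stays where it is left, cap and all; an upward pull of over 7 N would draw it up again
- cap_2 (a joint): opening angle of this cap, rad: 0 shut, 1.57 upright, stop at 1.75. Hinge pin: level, 62 mm from the thumb bar's centre on the line through the cap's axis (24 mm beyond the axis), 4 mm lower than the bar when shut; the bar swings up and over it. A weak spring (about 0.6 N at the bar) shuts the cap from any angle when let go
- cap_3_top (a point): centre of the flat top of the round grey cap on levelling bolt 3 (at the front right); 82 mm above the table at the start. Cap 40 mm across, 18 mm tall, sitting on the bolt's 40 mm steel flange. All three bolts look alike; below the flange 8 mm of bare shank, then a 44 mm clamp collar 16 mm tall on the plate
- cap_3_grip (a point): centre of this cap's thumb bar: level round bar, 12 mm in diameter, 24 mm long, parallel to the hinge pin, on a 10 mm wide strap opposite the hinge, pointing roughly away from the stage. 38 mm from the cap's axis (18 mm clear of its wall), 12 mm below its top, 70 mm above the table at the start. Pinch it from above across its two flat ends with the fingertips; it can turn between them as the cap swings
- bolt_3 (a joint): how far this bolt has slid down in its collar, m: 0 at the start, at most 0.006. A firm bolt gives under 1.5 mm. The loose one (exactly one, any of the three) slides when pushed with more than about 7 N and stays where it is left, cap and all; an upward pull of over 7 N would draw it up again
- cap_3 (a joint): opening angle of this cap, rad: 0 shut, 1.57 upright, stop at 1.75. Hinge pin: level, 62 mm from the thumb bar's centre on the line through the cap's axis (24 mm beyond the axis), 4 mm lower than the bar when shut; the bar swings up and over it. A weak spring (about 0.6 N at the bar) shuts the cap from any angle when let go
- base: black base plate of the station, 280 x 280 mm, fixed on the table, three bolts 120 degrees apart on a 100 mm radius about its centre (bolt 1 on its +x side), its top 34 mm above the table; origin on the table under its centre
- stage: rotary stage with the gold chip carrier in the middle of the base plate, 96 mm square foot, 90 mm dial, its top 80 mm above the table; origin on the plate's top under its centre. A micrometer 18 mm thick, 46 mm above the table, reaches 96 mm from the centre along its -x. Delicate: not to be touched
- spare_post: bystander: plain stainless post, 25 mm across, 75 mm tall, standing on the table; origin under its centre
- chip_box: bystander: flat chip box 75 x 75 x 22 mm with clear lid, on the table; origin under its centre
- hex_key: bystander: L-shaped hex key, 110 x 35 mm, 8 mm thick, lying on the table; origin on the table near the middle of its bounding box

How it is judged (in metres and radians):
On the way, in this order (a step that is already met when the one before it is completed fails the run):
1. the loose bolt has been found: tapped down by more than 3 mm, its cap still shut (((value of joint bolt_1 above 0.003 m and value of joint cap_1 below 0.3 rad) or (value of joint bolt_2 above 0.003 m and value of joint cap_2 below 0.3 rad) or (value of joint bolt_3 above 0.003 m and value of joint cap_3 below 0.3 rad))), for 0.1 s.
2. the cap of that bolt is swung open past 60 degrees and held there by the fingers (((value of joint bolt_1 above 0.0025 m and value of joint cap_1 above 1.05 rad and contact force between the fingers and cap_1 above 0.15 N and value of joint each of cap_2, cap_3 below 0.15 rad) or (value of joint bolt_2 above 0.0025 m and value of joint cap_2 above 1.05 rad and contact force between the fingers and cap_2 above 0.15 N and value of joint each of cap_1, cap_3 below 0.15 rad) or (value of joint bolt_3 above 0.0025 m and value of joint cap_3 above 1.05 rad and contact force between the fingers and cap_3 above 0.15 N and value of joint each of cap_1, cap_2 below 0.15 rad))), for 0.5 s.
At the end, for the whole second after the job is handed in: The bolt that gave way stands more than 2.5 mm below its starting height, its cap is open past 1.05 rad (60 degrees) with the fingers bearing on it, and the other two caps are shut (under 0.15 rad). The robot is still holding (((value of joint bolt_1 above 0.0025 m and value of joint cap_1 above 1.05 rad and contact force between the fingers and cap_1 above 0.15 N and value of joint each of cap_2, cap_3 below 0.15 rad) or (value of joint bolt_2 above 0.0025 m and value of joint cap_2 above 1.05 rad and contact force between the fingers and cap_2 above 0.15 N and value of joint each of cap_1, cap_3 below 0.15 rad) or (value of joint bolt_3 above 0.0025 m and value of joint cap_3 above 1.05 rad and contact force between the fingers and cap_3 above 0.15 N and value of joint each of cap_1, cap_2 below 0.15 rad))); the arm keeps its last pose, push and grip.
It fails at once if the cap of a bolt that has not sunk (a firm bolt, or one not yet tapped) is lifted open ((value of joint cap_1 above 0.35 rad and value of joint bolt_1 below 0.0015 m) or (value of joint cap_2 above 0.35 rad and value of joint bolt_2 below 0.0015 m) or (value of joint cap_3 above 0.35 rad and value of joint bolt_3 below 0.0015 m)).
It fails at once if the chip stage is touched (contact force between any of the fingers, the arm and stage above 1 N).
It fails at once if a bystander is pushed away or knocked over (distance of any of spare_post, chip_box, hex_key from where it was at the start of the episode above 0.03 m or angle between spare_post's own z axis and vertical above 0.5 rad).
It also fails if it takes over 64 s, if anything falls off the work surface, if the arm or the gripper's body presses on something with over 40 N, if the wrist force passes 120 N, or if a joint passes its speed limit or range.

ROBOT

A 7-joint arm with a two-finger parallel gripper is mounted at the origin on the work surface. World frame = base frame: x ahead of the robot, y to its left, z up, the work surface at z = 0. Lengths are in m, angles in degrees, forces in N, time in s.
With the tool pointing down it reaches from about 0.4 to 0.875 m from the base axis. Payload 19.3 kg.
Tool frame: the origin (TCP) lies at the very end of the fingers, on their centre line; the grasp point (between the pads) lies 19 mm behind it; y points along the fingers, z is the direction in which the jaws open and shut, and the axes are right-handed (so a half turn about y gives the same grasp; the last joint's range is limited). The gripper opens to 85 mm and grips with 20 to 120 N. Pads are 22 mm wide; open, the fingers measure 114 mm over their backs; the gripper's body (76 mm by 85 mm) begins 54 mm behind the grasp point. The pads swing forward as they close: fully open they stand 13 mm farther back than shut.
Start: joints at [65.707, 29.874, -2.08, 91.645, 1.215, 58.505, -6.463], TCP at [0.217, -0.586, 0.231] pointing down, gripper open.
Joint ranges: [-166.77, 166.77], [-17.47, 122.26], [-85.68, 81.53], [9.62, 139.38], [-72.42, 252.41], [9.2, 110.78], [-144.41, 144.41]. Speed limits (degrees/s): [108.29, 108.29, 136.94, 136.94, 172.46, 172.46, 172.46].

INTERFACE

Orientations are given as [roll, pitch, yaw] about the fixed x, y, z axes, in that order (R = Rz(yaw) Ry(pitch) Rx(roll)).
In Python, from station import status, cams, manip, find_in, masks_of gives the robot as it stands.
- The arm moves only by the tool arm_command, never from a script. Its argument "series" is a list of rows, each a list of 3 entries, a list of its own where there are three numbers: the gripper's target within -1 to 1 (fully open at 1, half-way at 0, shut at -1), then the shift along the tool's x, y, z in cm, then the turn about the tool's y in rad. In form: [[jaw, [tx, ty, tz], roll], ...]. A call has 1 to 5 rows; each row shifts and turns the commanded pose from where the row before left it, along the tool's axes as they then stand; what a row does not reach is not made up. A row lasts 1/10 s, in which the tool goes at most 50 mm and 8.59 degrees, less where a joint would pass 70% of its speed; a pose out of reach is approached as far as the arm can. A call with a gripper value outside its range is refused whole. The fingers move at their own pace and stop on an object; "newtons" is the grip in N (left out, the last holds). Time passes only in rows, so rows that do not move let the fingers close. It gives the time, the measured TCP pose, the force and the opening at its end, in the units of the state.
- status.state(): the state, without advancing time (a new reading comes with each control period).
- cams.grab_frame(name): name is "side" or "top" or "wrist"; returns a dict with "color" (384x512x3 uint8, blue, green, red), "fov_y" (degrees; the focal length in pixels is half the picture's height over the tangent of half this angle, whatever the lens; pixels are square), "cx", "cy" (the principal point, pixels), "R" (3x3) and "t" (3): a world point X has camera coordinates R X + t. Camera axes: x right, y down, z forward; pixel columns grow to the right and rows downward; lengths in m; the calibration is good to about 2 mm. A picture is of the moment at which its call begins. There is no depth.
- manip.finish_job(): hands the job in, once; it reports no verdict.
Trained networks look in the newest picture that a camera, given by its name, has taken for a name from the list of things; names that differ only in an ending like _2 or _b are one class to them, and where a whole thing is asked for, a point or a joint stands for the part that bears it (a point fixed in the world has none). Each returns a list of dicts, best first, with "p" (0 to 1); they miss things now and then, are a little off and sometimes report something else, mostly with a low value. They report only what shows in the picture. A call takes as long as a camera call.
- find_in(query, camera): "location" ([x, y, z] in m, in world coordinates, good to about 4 mm: the middle of the surface that is visible of it).
- masks_of(query, camera): "mask" (384x512 bool, what is visible of it).
The state is a dict: "clock": time; "joint_positions": joint angles; "qvel": joint speeds; "tau": joint torques, N m; "position": TCP position; "tool_rot": TCP orientation; "wrist_force": force on the tool from outside, world axes, zero at the start; "ft_torque": the same for the moment, N m; "width": finger opening in m.
Only numpy, scipy, OpenCV 4.12 (cv2) and the standard library are available. Lean on these libraries where they do the work, as an engineer would, in place of code of your own. Each camera call takes 0.05 s, during which the arm holds its last target.

## Working session

There is one attempt and no reset: what is moved stays moved. The work goes in short steps, Python scripts to look and compute and a tool call to move; the robot and the scene stay as the last step left them, time stands still between calls to the robot, and variables do not carry over. Pictures are saved under pics/ and viewed, and the job is handed in when it is done.

Besides the shell and the picture viewer there is one more tool, called after "Call:" in YAML: its name, and indented under it one key for each argument. arm_command: Moves the arm, as the interface text tells. Its arguments: {"type":"object","properties":{"series":{"type":"array","items":{"type":"array"}},"newtons":{"type":"number"}},"required":["series"]}

```bash
ls; mkdir -p pics; cat > h.py <<'E'
import numpy as np,cv2
from station import status,cams,manip,find_in,masks_of
def K(f):
    h=f["color"].shape[0]; fl=h/2/np.tan(np.radians(f["fov_y"])/2); return fl
def proj(f,X):
    c=np.array(f["R"])@np.array(X)+np.array(f["t"]); fl=K(f); return fl*c[0]/c[2]+f["cx"],fl*c[1]/c[2]+f["cy"]
def ray(f,u,v):
    fl=K(f);R=np.array(f["R"]);d=R.T@np.array([(u-f["cx"])/fl,(v-f["cy"])/fl,1.]);o=-R.T@np.array(f["t"]);return o,d/np.linalg.norm(d)
def atz(f,u,v,z):
    o,d=ray(f,u,v);return o+d*(z-o[2])/d[2]
def tri(rs):
    A=np.zeros((3,3));b=np.zeros(3)
    for o,d in rs:
        P=np.eye(3)-np.outer(d,d);A+=P;b+=P@o
    X=np.linalg.solve(A,b);return X,[np.linalg.norm((np.eye(3)-np.outer(d,d))@(X-o)) for o,d in rs]
E
python3 - <<'E'
from h import *
s=status.state()
for k,v in s.items(): print(k,np.round(v,3))
for n in ("side","top","wrist"):
    f=cams.grab_frame(n); cv2.imwrite(f"pics/{n}0.png",f["color"])
    print(n,f["fov_y"],f["cx"],f["cy"],np.round(-np.array(f["R"]).T@f["t"],3))
    for q in ("cap_1_top","cap_1_grip","base","stage","spare_post","chip_box","hex_key"):
        print(q,[(round(float(r["p"]),2),np.round(r["location"],3).tolist()) for r in find_in(q,n)][:5])
E
```

```text
pics
clock 0.0
joint_positions [65.708 29.91  -2.082 91.673  1.215 58.507 -6.464]
qvel [-0.008  0.033 -0.076  0.054 -0.033  0.104  0.092]
tau [-1.0000e-03 -9.2711e+01  1.9800e+00 -3.6993e+01  1.8000e-02  8.0000e-03
 -0.0000e+00]
position [ 0.216 -0.586  0.231]
tool_rot [-9.00680e+01 -5.00000e-03 -1.59732e+02]
wrist_force [0.428 0.046 0.304]
ft_torque [-0.031  0.007  0.049]
width 0.085
side 52.18406075288996 260.96643273103064 189.385701477541 [0.    0.57  0.704]
cap_1_top [(0.59, [0.668, -0.044, 0.08])]
cap_1_grip [(0.57, [0.67, -0.047, 0.076])]
base [(0.92, [0.539, -0.025, 0.034])]
stage []
spare_post [(0.65, [0.516, -0.145, 0.079]), (0.5, [0.512, -0.384, 0.049])]
chip_box [(0.78, [0.417, 0.382, 0.021])]
hex_key [(0.72, [0.681, 0.36, 0.007])]
top 52.3344120653569 251.09168964005963 195.45984742623878 [0.338 0.009 1.341]
cap_1_top [(0.7, [0.673, -0.057, 0.084])]
cap_1_grip [(0.69, [0.673, -0.056, 0.081]), (0.24, [0.526, -0.158, 0.081])]
base [(0.78, [0.567, -0.059, 0.035]), (0.55, [0.56, -0.066, 0.072])]
stage [(0.69, [0.675, -0.052, 0.079])]
spare_post [(0.44, [0.518, -0.387, 0.07]), (0.27, [0.502, 0.024, 0.083])]
chip_box [(0.61, [0.424, 0.379, 0.021]), (0.22, [0.5, 0.02, 0.08])]
hex_key [(0.57, [0.68, 0.356, 0.004]), (0.48, [0.505, 0.025, 0.081])]
wrist 70.4133067539411 256.5228345303731 191.78117962174062 [ 0.281 -0.562  0.375]
cap_1_top []
cap_1_grip []
base []
stage []
spare_post []
chip_box []
hex_key []
```

View pics/side0.png

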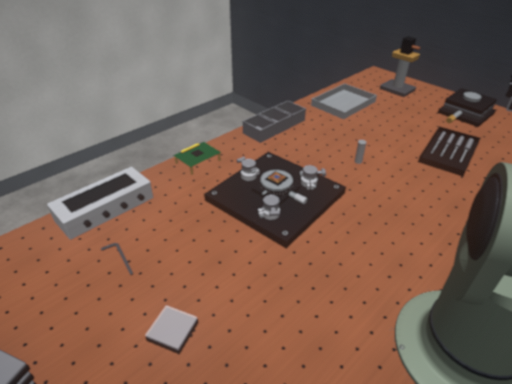

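View pics/top0.png

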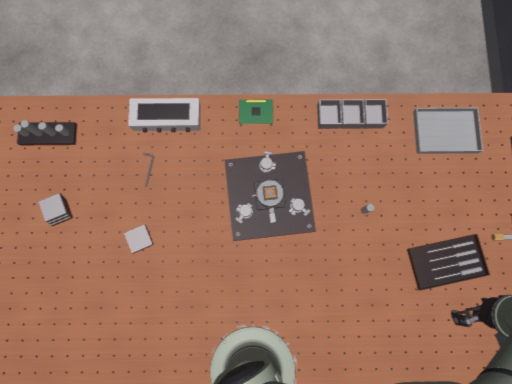

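```bash
python3 - <<'E'
import cv2
s=cv2.imread("pics/side0.png")[120:320,170:440]; cv2.imwrite("pics/side0z.png",cv2.resize(s,(800,592),interpolation=cv2.INTER_CUBIC))
s=cv2.imread("pics/top0.png")[40:170,190:360]; cv2.imwrite("pics/top0z.png",cv2.resize(s,(784,600),interpolation=cv2.INTER_CUBIC))
E
```

```text
(no output)
```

View pics/side0z.png

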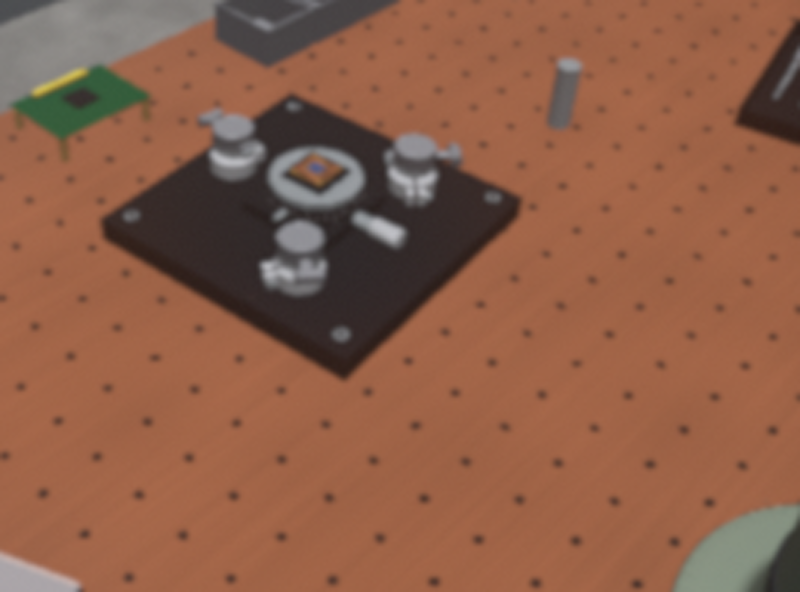

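View pics/top0z.png

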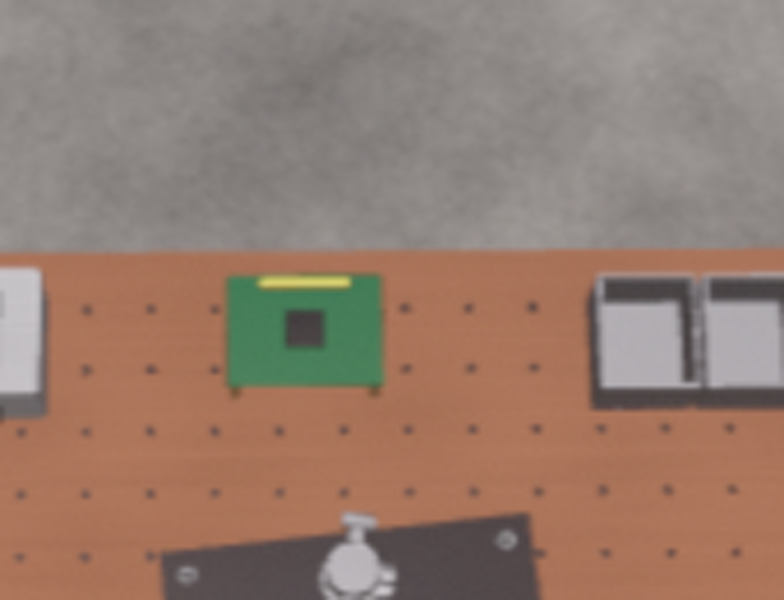

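The side and top views agree. The plate has cap 1 behind at top px (266,163), cap 2 front left at (246,211) and cap 3 front right at (298,205). The spare post is at (368,209) and the micrometer points toward the robot at (272,214).

```bash
python3 - <<'E'
from h import *
fs=cams.grab_frame("side");ft=cams.grab_frame("top")
for n,a,b in (("c1",(249,162.9),(266,163)),("c2",(271.2,200),(246,211)),("c3",(310,170),(298,205))):
    X,r=tri([ray(fs,*a),ray(ft,*b)]);print(n,X.round(4),np.round(r,4),atz(fs,*a,.082).round(3),atz(ft,*b,.082).round(3))
s=status.state();from scipy.spatial.transform import Rotation as R
Rt=R.from_euler('xyz',s["tool_rot"],degrees=True).as_matrix();print(Rt.round(3))
f=cams.grab_frame("wrist");print((np.array(f["R"])@Rt).round(3), (Rt.T@(-np.array(f["R"]).T@f["t"]-s["position"])).round(3))
tgt=np.array([.52,-.08,.30]); print((Rt.T@(tgt-s["position"])).round(4))
s=cv2.imread("pics/top0.png")[140:250,215:325]; cv2.imwrite("pics/top0y.png",cv2.resize(s,(600,600),interpolation=cv2.INTER_CUBIC))
E
```

```text
c1 [ 0.6673 -0.0526  0.0797] [0.0002 0.0002] [ 0.665 -0.05   0.082] [ 0.667 -0.053  0.082]
c2 [0.5092 0.0166 0.0782] [0.0028 0.0028] [0.509 0.021 0.082] [0.506 0.015 0.082]
c3 [ 0.527  -0.1543  0.0772] [0.0019 0.0019] [ 0.525 -0.148  0.082] [ 0.525 -0.155  0.082]
[[-0.938  0.     0.346]
 [-0.346  0.    -0.938]
 [-0.    -1.    -0.   ]]
[[-0.    -0.001  1.   ]
 [ 0.962 -0.272  0.   ]
 [ 0.272  0.962  0.001]] [-0.069 -0.144 -0.   ]
[-0.4601 -0.0687 -0.3698]
```

View pics/top0y.png

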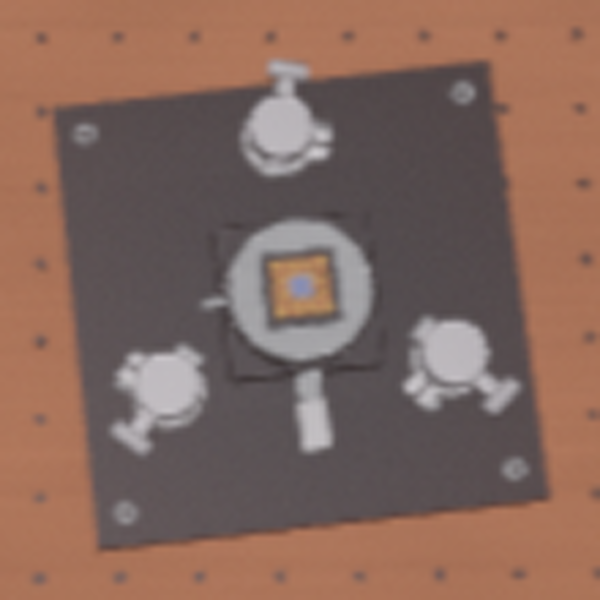

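Call:
arm_command:
  series:
    - [-1,[-3.0,-0.5,-2.5],0]
    - [-1,[-3.0,-0.5,-2.5],0]
    - [-1,[-3.0,-0.5,-2.5],0]
    - [-1,[-3.0,-0.5,-2.5],0]
    - [-1,[-3.0,-0.5,-2.5],0]
  newtons: 30

```text
clock: 1.85
position: [0.3145, -0.4157, 0.2566]
tool_rot: [-90.0, 0.0, -159.7]
wrist_force: [1.1, -0.7, -0.5]
width: 0.0121
```

Call:
arm_command:
  series:
    - [-1,[-3.0,-0.5,-2.5],0]
    - [-1,[-3.0,-0.5,-2.5],0]
    - [-1,[-3.0,-0.5,-2.5],0]
    - [-1,[-3.0,-0.5,-2.5],0]
    - [-1,[-3.0,-0.5,-2.5],0]

```text
clock: 2.35
position: [0.4119, -0.2464, 0.2817]
tool_rot: [-90.0, 0.0, -159.7]
wrist_force: [0.3, 1.1, 0.3]
width: 0.0003
```

Call:
arm_command:
  series:
    - [-1,[-3.0,-0.5,-2.5],0]
    - [-1,[-3.0,-0.5,-2.5],0]
    - [-1,[-3.0,-0.5,-2.5],0]
    - [-1,[-3.0,-0.5,-2.5],0]
    - [-1,[0,0,0],0]

```text
clock: 2.85
position: [0.4915, -0.1077, 0.302]
tool_rot: [-90.0, 0.1, -159.4]
wrist_force: [-1.0, -0.4, 0.5]
width: -0.0002
```

```bash
python3 - <<'E'
from h import *
s=status.state();print(s["clock"],np.round(s["position"],4),s["tool_rot"],np.round(s["joint_positions"],1),s["width"])
f=cams.grab_frame("wrist"); cv2.imwrite("pics/w1.png",f["color"])
import pickle;pickle.dump(f,open("w1.pkl","wb"))
for q in ("cap_1_top","cap_1_grip","base","stage"):
    print(q,[(round(float(r["p"]),2),np.round(r["location"],3).tolist(),np.round(proj(f,r["location"]),0)) for r in find_in(q,"wrist")][:5])
E
```

```text
2.85 [ 0.4915 -0.1077  0.302 ] [-9.00456161e+01  1.32559447e-01 -1.59388799e+02] [ 19.   15.  -16.3 104.    4.6  61.6 -68.4] -0.00018091313581029313
cap_1_top [(0.95, [0.665, -0.05, 0.086], array([263.,  14.])), (0.57, [0.522, -0.38, 0.058], array([433., 209.]))]
cap_1_grip [(0.64, [0.666, -0.056, 0.085], array([268.,  15.]))]
base [(0.56, [0.582, -0.072, 0.03], array([256.,  95.])), (0.55, [0.663, -0.056, 0.084], array([267.,  18.]))]
stage [(0.82, [0.56, -0.065, 0.068], array([245., 107.])), (0.43, [0.505, 0.02, 0.083], array([168., 124.]))]
```

View pics/w1.png

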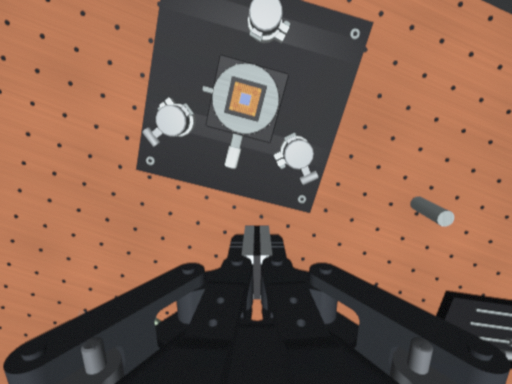

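```bash
python3 - <<'E'
from h import *
im=cv2.imread("pics/w1.png")[0:220,130:380]; cv2.imwrite("pics/w1z.png",cv2.resize(im,(680,598),interpolation=cv2.INTER_CUBIC))
E
```

```text
(no output)
```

View pics/w1z.png

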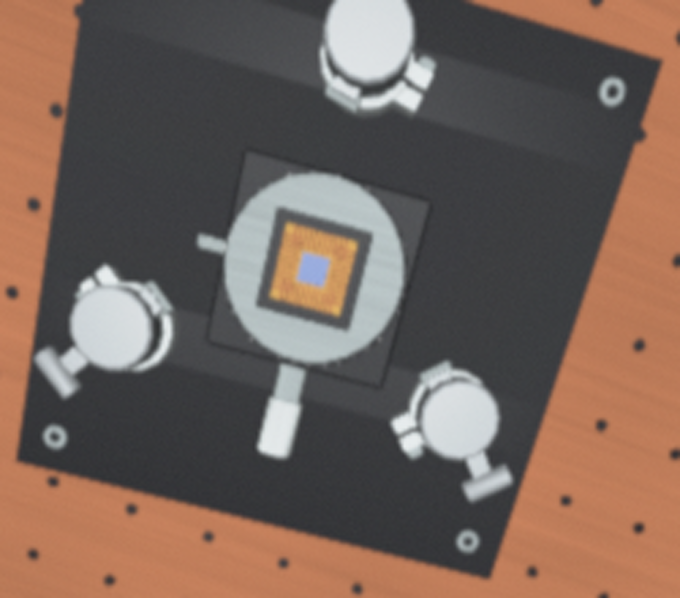

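```bash
cat > d.py <<'E'
from h import *
import pickle
E
python3 - <<'E'
from d import *
fw=pickle.load(open("w1.pkl","rb"));fs=cams.grab_frame("side");ft=cams.grab_frame("top")
sc=600/110
for n,w,t,s in (("c1",(265.7,12.9),(281/sc+215,124/sc+140),(249,162.9)),("c2",(170.8,120.2),(169/sc+215,383/sc+140),(271.2,200)),("c3",(298,153.7),(456/sc+215,352/sc+140),(310,170))):
    X,r=tri([ray(fs,*s),ray(ft,*t),ray(fw,*w)]);print(n,X.round(4),np.round(r,4),atz(fw,*w,.082).round(4),atz(ft,*t,.082).round(4))
for n,w,t in (("g2",(150.6,136.8),(239,220.1)),("g3",(309.4,177.6),(307.2,212.2))):
    X,r=tri([ray(ft,*t),ray(fw,*w)]);print(n,X.round(4),np.round(r,4),atz(fw,*w,.070).round(4),atz(ft,*t,.070).round(4))
print(atz(ft,267.6,152.7,.07))
E
```

```text
c1 [ 0.6683 -0.0534  0.0791] [0.0002 0.0012 0.0011] [ 0.6676 -0.0526  0.082 ] [ 0.6674 -0.0544  0.082 ]
c2 [0.5104 0.0175 0.079 ] [0.0014 0.0028 0.0016] [0.5109 0.0183 0.082 ] [0.509  0.0149 0.082 ]
c3 [ 0.5284 -0.1553  0.0759] [0.0013 0.0026 0.0016] [ 0.529  -0.1525  0.082 ] [ 0.5263 -0.1567  0.082 ]
g2 [0.4788 0.0389 0.0745] [0.0013 0.0013] [0.4788 0.0414 0.07  ] [0.4783 0.038  0.07  ]
g3 [ 0.5025 -0.1854  0.0655] [0.0012 0.0012] [ 0.5027 -0.183   0.07  ] [ 0.5024 -0.1858  0.07  ]
[ 0.70533352 -0.05919208  0.07      ]
```

```bash
cat > go.py <<'E'
import sys
from h import *
from scipy.spatial.transform import Rotation as R
s=status.state();Rt=R.from_euler('xyz',s["tool_rot"],degrees=True).as_matrix()
t=np.array([float(x) for x in sys.argv[1:4]])
print(s["clock"],np.round(s["position"],4),np.round(s["tool_rot"],1),"F",np.round(s["wrist_force"],1),"delta cm",(100*Rt.T@(t-s["position"])).round(2))
E
python3 go.py 0.528 -0.155 0.110
```

```text
3.2 [ 0.4889 -0.1133  0.3012] [ -90.    -0.  -159.8] F [-0.2 -0.4 -0.4] delta cm [-2.24 19.12  5.26]
```

Call:
arm_command:
  series:
    - [-1,[-0.5,3.0,1.3],0]
    - [-1,[-0.5,4.0,1.3],0]
    - [-1,[-0.5,4.0,1.3],0]
    - [-1,[-0.5,4.0,1.3],0]
    - [-1,[-0.2,3.0,0],0]

```text
clock: 3.7
position: [0.5276, -0.1556, 0.1189]
tool_rot: [-90.0, -0.1, -159.9]
wrist_force: [1.1, 0.0, -0.4]
width: 0.0003
```

Call:
arm_command:
  series:
    - [-1,[0,0.5,0],0]
    - [-1,[0,0.5,0],0]
    - [-1,[0,0,0],0]

```text
clock: 4.0
position: [0.5282, -0.1538, 0.1122]
tool_rot: [-90.0, 0.0, -159.7]
wrist_force: [-0.1, 0.2, 0.5]
width: 0.0003
```

```bash
python3 go.py 0.528 -0.155 0.082;python3 - <<'E'
from h import *
f=cams.grab_frame("side"); cv2.imwrite("pics/s2.png",cv2.resize(f["color"][120:270,200:400],(800,600),interpolation=cv2.INTER_CUBIC))
E
```

```text
4.0 [ 0.5282 -0.1538  0.1122] [ -90.     0.  -159.7] F [-0.1  0.2  0.5] delta cm [0.06 3.02 0.1 ]
```

View pics/s2.png

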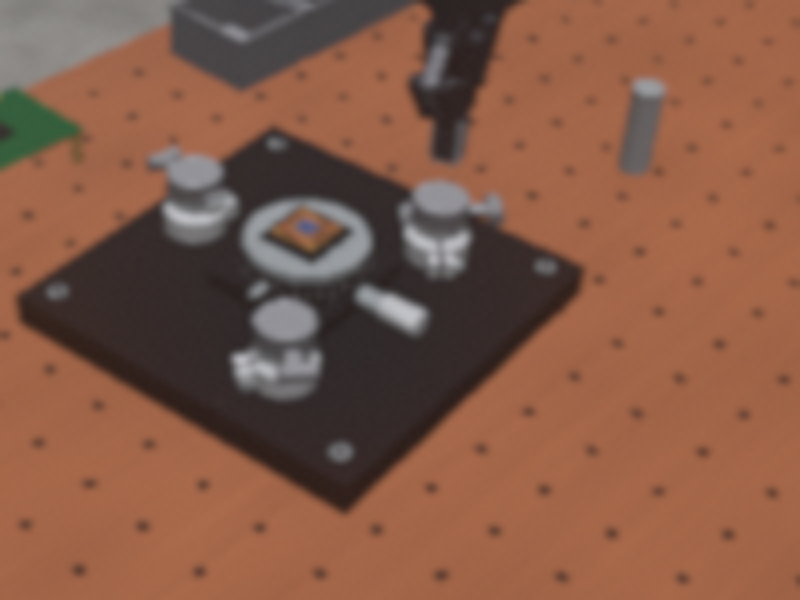

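The shut fingers hang directly above cap 3's disc, at zoom px (447,160) over (440,195). I'm lowering onto it.

Call:
arm_command:
  series:
    - [-1,[0,0.9,0],0]
    - [-1,[0,0.9,0],0]
    - [-1,[0,0.5,0],0]
    - [-1,[0,0.3,0],0]
    - [-1,[0,0.2,0],0]

```text
clock: 4.55
position: [0.5278, -0.1536, 0.0829]
tool_rot: [-90.0, -0.0, -159.7]
wrist_force: [-0.2, 0.4, 0.3]
width: -0.0001
```

Call:
arm_command:
  series:
    - [-1,[0,0.1,0],0]
    - [-1,[0,0.1,0],0]
    - [-1,[0,0,0],0]

```text
clock: 4.85
position: [0.5279, -0.1537, 0.0815]
tool_rot: [-90.0, 0.0, -159.7]
wrist_force: [-1.7, 0.4, 3.1]
width: -0.0002
```

Call:
arm_command:
  series:
    - [-1,[0,0.1,0],0]
    - [-1,[0,0,0],0]

```text
clock: 5.05
position: [0.528, -0.1537, 0.0805]
tool_rot: [-90.0, 0.0, -159.7]
wrist_force: [-0.5, 0.8, 4.5]
width: 0.0001
```

Call:
arm_command:
  series:
    - [-1,[0,0.1,0],0]
    - [-1,[0,0,0],0]

```text
clock: 5.25
position: [0.528, -0.1537, 0.0795]
tool_rot: [-90.0, 0.0, -159.7]
wrist_force: [-2.1, 0.5, 4.3]
width: -0.0002
```

Call:
arm_command:
  series:
    - [-1,[0,0.1,0],0]
    - [-1,[0,0,0],0]

```text
clock: 5.45
position: [0.528, -0.1537, 0.0785]
tool_rot: [-90.0, 0.0, -159.7]
wrist_force: [-2.1, -0.3, 4.7]
width: 0.0002
```

Call:
arm_command:
  series:
    - [-1,[0,0.1,0],0]
    - [-1,[0,0,0],0]

```text
clock: 5.65
position: [0.528, -0.1537, 0.0775]
tool_rot: [-90.0, 0.0, -159.7]
wrist_force: [-2.3, 0.5, 5.3]
width: -0.0002
```

Call:
arm_command:
  series:
    - [-1,[0,0.1,0],0]
    - [-1,[0,0,0],0]

```text
clock: 5.85
position: [0.528, -0.1537, 0.0765]
tool_rot: [-90.0, 0.0, -159.7]
wrist_force: [-1.6, 0.9, 4.9]
width: 0.0002
```

Call:
arm_command:
  series:
    - [-1,[0,0.1,0],0]
    - [-1,[0,0,0],0]

```text
clock: 6.05
position: [0.528, -0.1537, 0.0757]
tool_rot: [-90.0, 0.0, -159.7]
wrist_force: [-3.7, 0.9, 10.7]
width: -0.0
```

Cap 3 sank at a steady 5 N or so, then hit the stop about 6 mm down, so bolt 3 is the loose one. Next I'll raise the fingers, turn them to line up with the bar, and look again.

Call:
arm_command:
  series:
    - [-1,[0,-0.5,0],0]
    - [-1,[0,-1.5,0],0]
    - [-1,[0,-2.5,0],-0.13]
    - [-1,[0,-2.5,0],-0.13]
    - [0,[0,-2.0,0],-0.13]

```text
clock: 6.55
position: [0.5282, -0.1537, 0.1669]
tool_rot: [-89.9, 0.0, -137.1]
wrist_force: [-0.1, 0.1, -0.4]
width: 0.0135
```

Call:
arm_command:
  series:
    - [0,[2.5,0,0],-0.13]
    - [0,[2.5,0,0],0]
    - [0,[2.5,0,0],0]
    - [0,[0,0,0],0]

```text
clock: 6.95
position: [0.4754, -0.2117, 0.1655]
tool_rot: [-90.0, -0.1, -130.2]
wrist_force: [1.0, 0.8, 0.2]
width: 0.0425
```

```bash
python3 - <<'E'
from d import *
s=status.state();print(s["clock"],np.round(s["position"],4),s["tool_rot"],np.round(s["joint_positions"],1),s["width"],s["wrist_force"])
for n in("wrist","side","top"):
    f=cams.grab_frame(n); pickle.dump(f,open(f"{n}3.pkl","wb"));print(n,proj(f,[.528,-.155,.076]),proj(f,[.5025,-.185,.064]))
    cv2.imwrite(f"pics/{n}3.png",f["color"])
    for q in ("cap_1_top","cap_1_grip"):
        print(q,[(round(float(r["p"]),2),np.round(r["location"],3).tolist(),np.round(proj(f,r["location"]),0)) for r in find_in(q,n)][:5])
f=cv2.imread("pics/side3.png");cv2.imwrite("pics/side3z.png",cv2.resize(f[120:270,200:400],(800,600),interpolation=cv2.INTER_CUBIC))
E
```

```text
6.95 [ 0.4754 -0.2117  0.1655] [-8.99921419e+01 -8.94310643e-02 -1.30160913e+02] [ 34.   26.6 -21.9 110.2  13.6  45.7 -35.5] 0.04253112548088199 [0.96303975 0.80580468 0.20035021]
wrist (np.float64(261.32630674731126), np.float64(104.07848150023885)) (np.float64(260.6950601794008), np.float64(150.62661268834225))
cap_1_top []
cap_1_grip []
side (np.float64(310.52322489764924), np.float64(170.20256664720816)) (np.float64(324.06682705160586), np.float64(173.237308401759))
cap_1_top [(0.5, [0.667, -0.043, 0.079], array([247., 165.])), (0.48, [0.513, -0.385, 0.047], array([361., 150.]))]
cap_1_grip []
top (np.float64(297.82846459947325), np.float64(204.2865269269585)) (np.float64(306.70005019911383), np.float64(212.40991228149255))
cap_1_top [(0.65, [0.671, -0.059, 0.083], array([268., 162.]))]
cap_1_grip [(0.62, [0.67, -0.054, 0.084], array([266., 162.])), (0.53, [0.522, -0.156, 0.071], array([298., 206.]))]
```

View pics/wrist3.png

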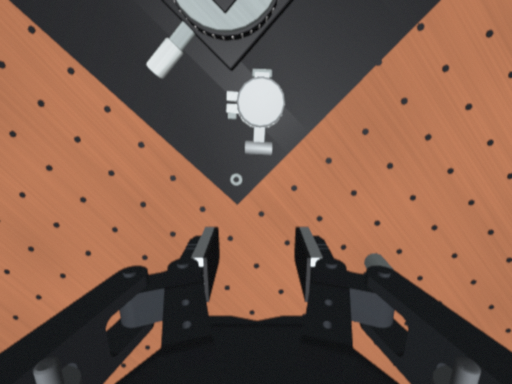

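View pics/side3z.png

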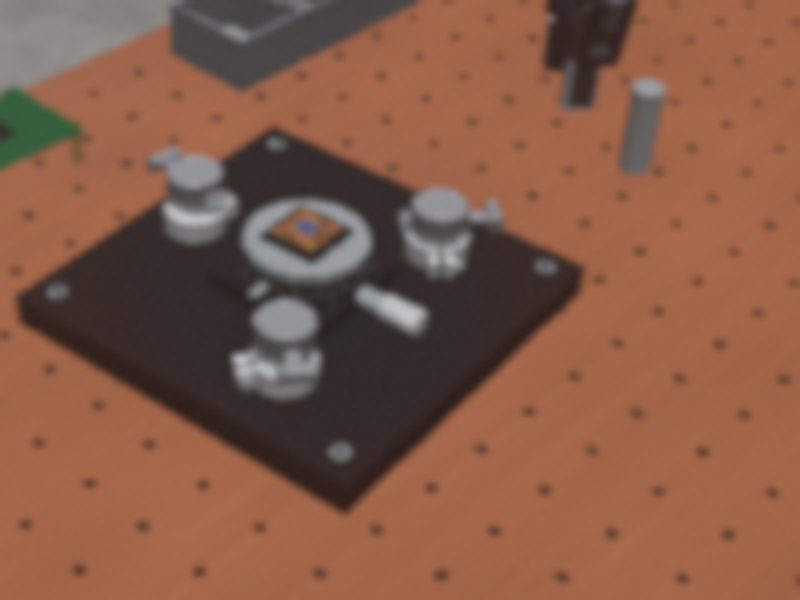

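```bash
python3 - <<'E'
from d import *
f=cv2.imread("pics/wrist3.png");cv2.imwrite("pics/wrist3z.png",cv2.resize(f[60:180,190:330],(700,600),interpolation=cv2.INTER_CUBIC))
E
```

```text
(no output)
```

View pics/wrist3z.png

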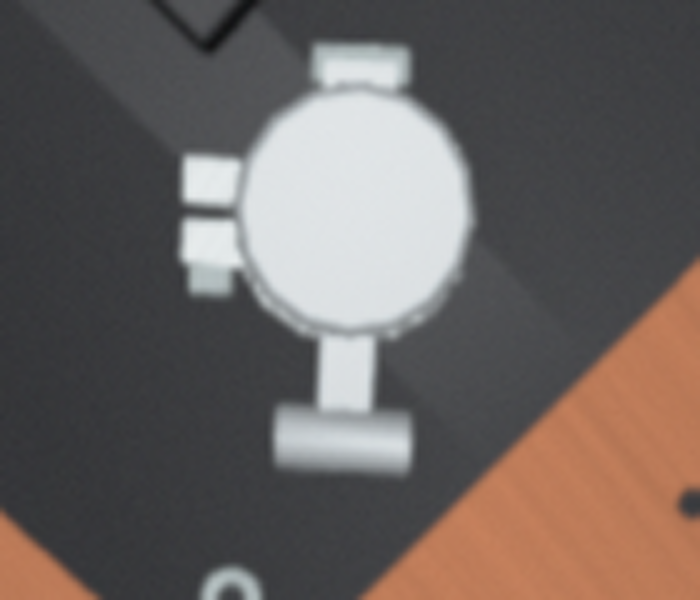

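```bash
python3 - <<'E'
from d import *
fw=pickle.load(open("wrist3.pkl","rb"));ft=pickle.load(open("top3.pkl","rb"));f1=pickle.load(open("w1.pkl","rb"))
c=atz(fw,261.2,101.6,.076);g=atz(fw,258.6,148,.0655);print(c,g,g-c,np.linalg.norm((g-c)[:2]),np.degrees(np.arctan2(*(g-c)[1::-1])))
a=atz(fw,274/5+190,435/5+60,.067);b=atz(fw,412/5+190,441/5+60,.067);print(np.degrees(np.arctan2(*(b-a)[1::-1]))+90, np.linalg.norm(b-a))
h=atz(fw,262.2,73.2,.06);print(h,np.linalg.norm((g-h)[:2]))
X,r=tri([ray(fw,258.6,148),ray(ft,307.2,212.2)]);print(X,r)
E
python3 go.py .5025 -.185 .09
```

```text
[ 0.52915187 -0.15346001  0.076     ] [ 0.50267444 -0.18184825  0.0655    ] [-0.02647744 -0.02838823 -0.0105    ] 0.0388194077639984 -133.00537551023027
47.3826099197753 0.024415869608462523
[ 0.5450854  -0.13614337  0.06      ] 0.06235082311251969
[ 0.50258752 -0.18322123  0.07285489] [np.float64(0.002154182617304085), np.float64(0.002154182617304047)]
7.4 [ 0.4777 -0.2084  0.1653] [ -90.     0.  -129.9] F [0.3 0.4 0.4] delta cm [-3.39  7.53  0.4 ]
```

Call:
arm_command:
  series:
    - [0,[0,0,0],0.05]
    - [0,[-1.2,1.5,0],0]
    - [0,[-1.2,2.0,0],0]
    - [0,[-1.2,2.0,0.1],0]
    - [0,[0,1.0,0],0]

```text
clock: 7.9
position: [0.5031, -0.1815, 0.0989]
tool_rot: [-90.1, 0.0, -132.7]
wrist_force: [-0.3, -0.0, 0.6]
width: 0.0427
```

Call:
arm_command:
  series:
    - [0,[0,0,0],0]
    - [0,[0,0,0],0]

```text
clock: 8.1
position: [0.5024, -0.1837, 0.1008]
tool_rot: [-90.0, -0.0, -132.8]
wrist_force: [0.3, 0.6, 0.4]
width: 0.0432
```

```bash
python3 go.py .5026 -.183 .055; python3 - <<'E'
from d import *
for n in("wrist","side"):
    f=cams.grab_frame(n); pickle.dump(f,open(f"{n}4.pkl","wb")); im=f["color"]
    if n=="side": im=cv2.resize(im[120:220,240:373],(798,600),interpolation=cv2.INTER_CUBIC)
    else: im=cv2.resize(im[60:300,130:380],(625,600),interpolation=cv2.INTER_CUBIC)
    cv2.imwrite(f"pics/{n}4.png",im)
E
```

```text
8.1 [ 0.5024 -0.1837  0.1008] [ -90.    -0.  -132.8] F [0.3 0.6 0.4] delta cm [-0.06  4.58 -0.03]
```

View pics/wrist4.png

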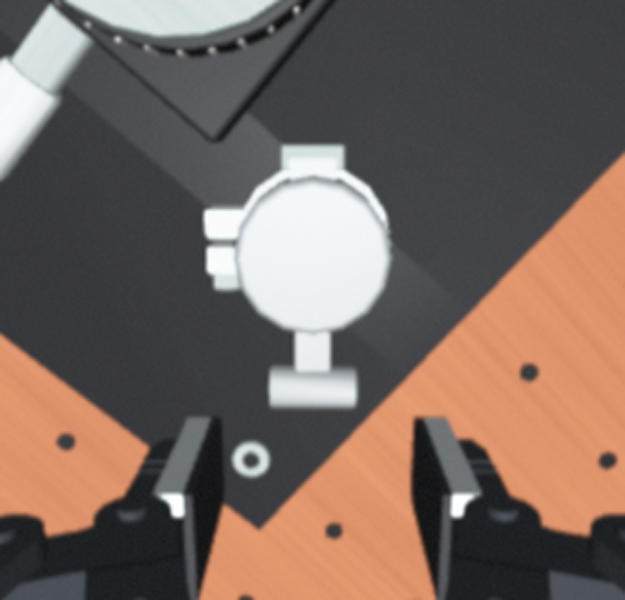

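View pics/side4.png

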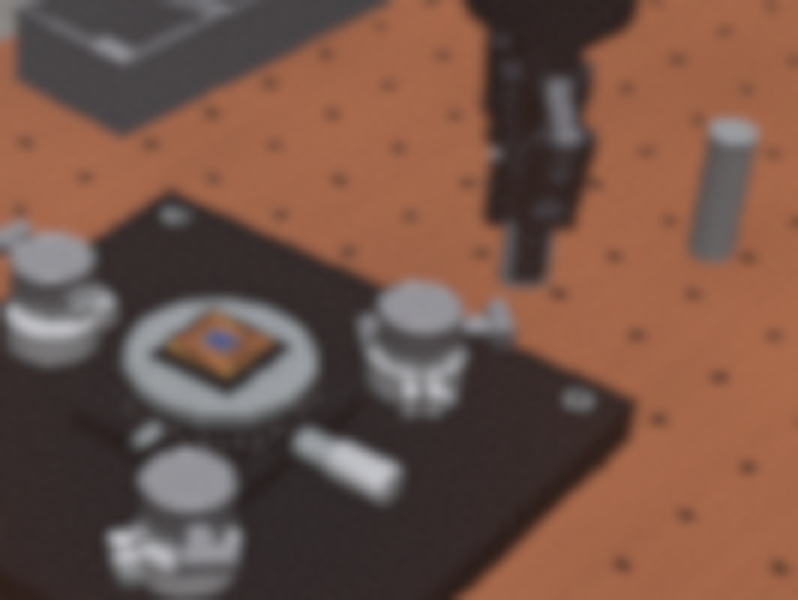

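The bar is centred between the open jaws: bar column 313, jaw centre 317 in the zoom. It's level with the jaw direction.

```bash
python3 - <<'E'
from d import *
fw=pickle.load(open("wrist4.pkl","rb"));f3=pickle.load(open("wrist3.pkl","rb"))
print(atz(fw,255.2,215.2,.0655), tri([ray(fw,255.2,215.2),ray(f3,258.6,148)]))
print(atz(fw,313/2.5+130,255/2.5+60,.076),tri([ray(fw,313/2.5+130,255/2.5+60),ray(f3,261.2,101.6)]))
E
```

```text
[ 0.50240162 -0.18180342  0.0655    ] (array([ 0.50264487, -0.18170549,  0.0661484 ]), [np.float64(0.00010966230801481088), np.float64(0.00010966230801486473)])
[ 0.52918415 -0.153011    0.076     ] (array([ 0.52910933, -0.15331214,  0.07447704]), [np.float64(0.00015600958864166032), np.float64(0.00015600958864160337)])
```

Call:
arm_command:
  series:
    - [0,[-0.1,1.0,-0.1],0]
    - [0,[0,1.2,0],0]
    - [0,[0,1.2,0],0]
    - [0,[0,0.8,0],0]
    - [0,[0,0.4,0],0]

```text
clock: 8.7
position: [0.5021, -0.1815, 0.053]
tool_rot: [-90.1, -0.0, -132.8]
wrist_force: [0.0, -0.2, -0.2]
width: 0.0426
```

Call:
arm_command:
  series:
    - [0,[0,0,0],0]
    - [0,[0,0,0],0]

```text
clock: 8.9
position: [0.5027, -0.1817, 0.0544]
tool_rot: [-90.0, 0.0, -132.8]
wrist_force: [-0.1, 0.8, -0.2]
width: 0.0425
```

```bash
python3 go.py .5025 -.182 .055; python3 - <<'E'
from d import *
for n in("wrist","side"):
    f=cams.grab_frame(n); im=f["color"]
    if n=="side": im=cv2.resize(im[120:220,240:373],(798,600),interpolation=cv2.INTER_CUBIC)
    else: im=cv2.resize(im[100:300,150:360],(630,600),interpolation=cv2.INTER_CUBIC)
    cv2.imwrite(f"pics/{n}5.png",im)
E
```

```text
8.9 [ 0.5027 -0.1817  0.0544] [ -90.     0.  -132.8] F [-0.1  0.8 -0.2] delta cm [ 0.03 -0.06  0.01]
```

View pics/wrist5.png

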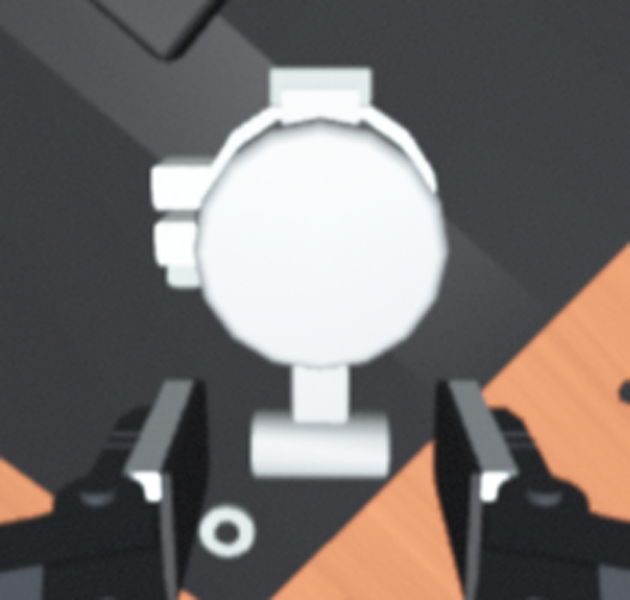

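View pics/side5.png

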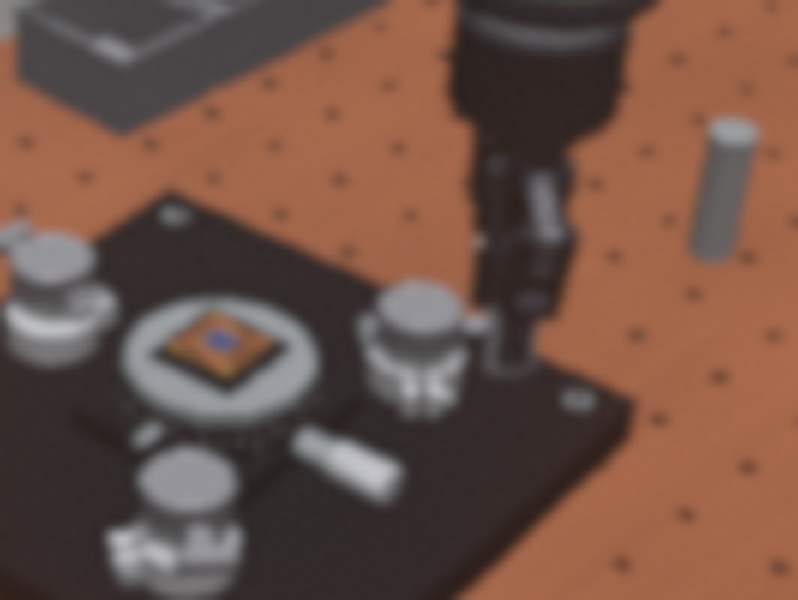

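Both fingers straddle the bar ends, at zoom (205,430) and (440,430) with the bar spanning 252 to 390. I'm closing with 20 N.

Call:
arm_command:
  series:
    - [-0.4,[0,0,0],0]
    - [-0.6,[0,0,0],0]
    - [-1,[0,0,0],0]
    - [-1,[0,0,0],0]
    - [-1,[0,0,0],0]
  newtons: 20

```text
clock: 9.5
position: [0.5026, -0.1818, 0.0544]
tool_rot: [-90.0, 0.0, -132.8]
wrist_force: [-0.1, 0.5, 1.1]
width: 0.0236
```

Call:
arm_command:
  series:
    - [-1,[0,0,0],0]
    - [-1,[0,0,0],0]

```text
clock: 9.7
position: [0.5026, -0.1818, 0.0543]
tool_rot: [-90.0, 0.0, -132.8]
wrist_force: [-0.5, -0.1, 2.0]
width: 0.0232
```

```bash
python3 go.py .5025 -.182 .055; python3 - <<'E'
from d import *
for n in("wrist","side"):
    f=cams.grab_frame(n); im=f["color"]
    if n=="side": im=cv2.resize(im[120:220,240:373],(798,600),interpolation=cv2.INTER_CUBIC)
    else: im=cv2.resize(im[100:300,150:360],(630,600),interpolation=cv2.INTER_CUBIC)
    cv2.imwrite(f"pics/{n}6.png",im)
E
```

```text
9.7 [ 0.5026 -0.1818  0.0543] [ -90.     0.  -132.8] F [-0.5 -0.1  2. ] delta cm [ 0.02 -0.07  0.01]
```

View pics/wrist6.png

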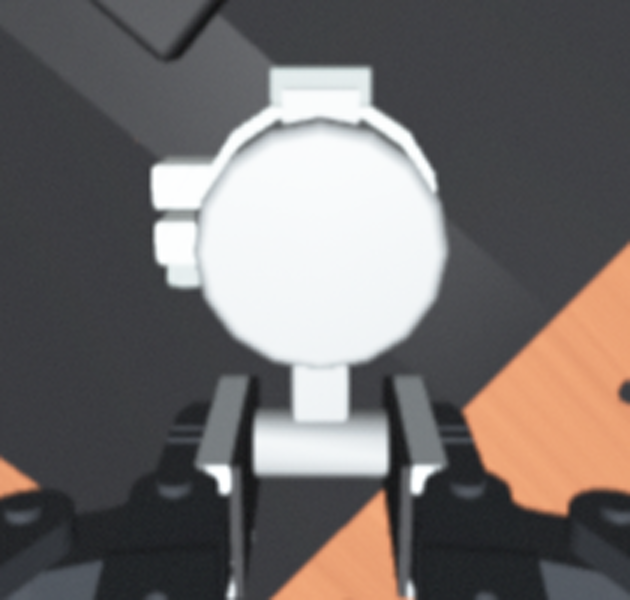

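```bash
python3 - <<'E'
import numpy as np
R=np.hypot(62,4);p=np.arctan2(4,62)
pr=(62,4)
for t in range(4,81,4):
    a=p+np.radians(t);q=(R*np.cos(a),R*np.sin(a));print(t,"x %.2f y %.2f cm"%((q[0]-pr[0])/10,-(q[1]-pr[1])/10),"tot",round(q[0]-62,1),round(q[1]-4,1));pr=q
E
```

```text
4 x -0.04 y -0.43 cm tot -0.4 4.3
8 x -0.07 y -0.43 cm tot -1.2 8.6
12 x -0.10 y -0.42 cm tot -2.2 12.8
16 x -0.13 y -0.41 cm tot -3.5 16.9
20 x -0.16 y -0.40 cm tot -5.1 21.0
24 x -0.19 y -0.39 cm tot -7.0 24.9
28 x -0.21 y -0.38 cm tot -9.1 28.6
32 x -0.24 y -0.36 cm tot -11.5 32.2
36 x -0.27 y -0.34 cm tot -14.2 35.7
40 x -0.29 y -0.32 cm tot -17.1 38.9
44 x -0.31 y -0.30 cm tot -20.2 41.9
48 x -0.33 y -0.28 cm tot -23.5 44.8
52 x -0.35 y -0.26 cm tot -27.0 47.3
56 x -0.37 y -0.23 cm tot -30.6 49.6
60 x -0.38 y -0.21 cm tot -34.5 51.7
64 x -0.40 y -0.18 cm tot -38.4 53.5
68 x -0.41 y -0.15 cm tot -42.5 55.0
72 x -0.42 y -0.12 cm tot -46.6 56.2
76 x -0.42 y -0.09 cm tot -50.9 57.1
80 x -0.43 y -0.06 cm tot -55.2 57.8
```

Call:
arm_command:
  series:
    - [-1,[-0.04,-0.43,0],0]
    - [-1,[-0.07,-0.43,0],0]
    - [-1,[0,0,0],0]
    - [-1,[0,0,0],0]

```text
clock: 10.2
position: [0.5033, -0.1809, 0.063]
tool_rot: [-90.0, 0.0, -132.8]
wrist_force: [1.3, 0.0, -1.8]
width: 0.0234
```

Call:
arm_command:
  series:
    - [-1,[-0.1,-0.42,0],0]
    - [-1,[-0.13,-0.41,0],0]
    - [-1,[-0.16,-0.4,0],0]
    - [-1,[0,0,0],0]

```text
clock: 10.6
position: [0.5061, -0.178, 0.0757]
tool_rot: [-90.0, 0.0, -132.8]
wrist_force: [0.9, -0.7, -2.9]
width: 0.0235
```

```bash
python3 go.py .5025 -.182 .055; python3 - <<'E'
from d import *
for n in("wrist","side"):
    f=cams.grab_frame(n); im=f["color"]
    if n=="side": im=cv2.resize(im[120:220,240:373],(798,600),interpolation=cv2.INTER_CUBIC)
    else: im=cv2.resize(im[100:300,150:360],(630,600),interpolation=cv2.INTER_CUBIC)
    cv2.imwrite(f"pics/{n}7.png",im)
E
```

```text
10.6 [ 0.5061 -0.178   0.0757] [ -90.     0.  -132.8] F [ 0.9 -0.7 -2.9] delta cm [0.54 2.07 0.01]
```

View pics/wrist7.png

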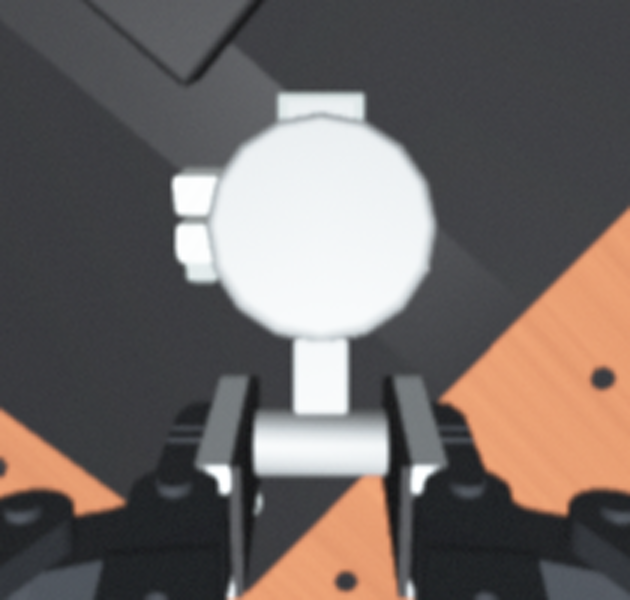

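View pics/side7.png

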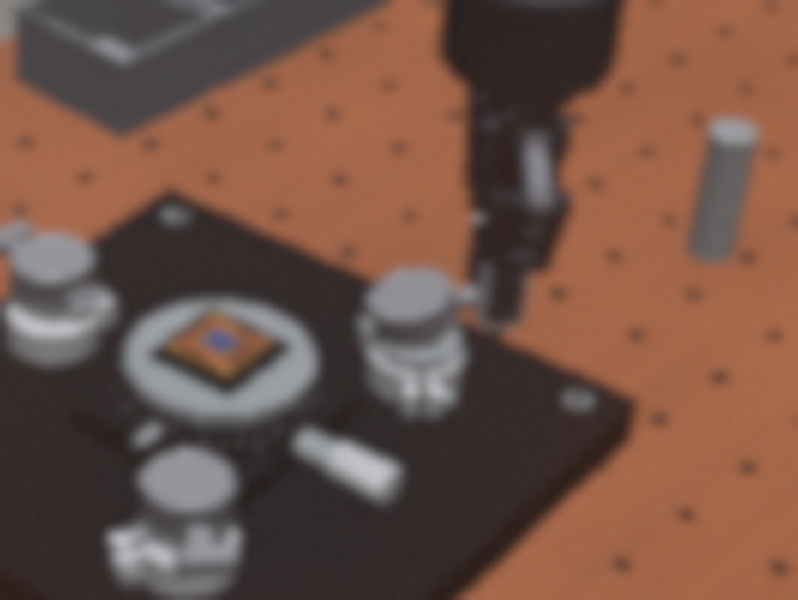

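The cap is tilting and the flange is staying put. The pull is only about 3 N.

Call:
arm_command:
  series:
    - [-1,[-0.19,-0.39,0],0]
    - [-1,[-0.21,-0.37,0],0]
    - [-1,[-0.24,-0.35,0],0]
    - [-1,[0,0,0],0]

```text
clock: 11.1
position: [0.5105, -0.1733, 0.0868]
tool_rot: [-90.0, -0.0, -132.8]
wrist_force: [-1.0, 0.1, -2.2]
width: 0.0231
```

Call:
arm_command:
  series:
    - [-1,[-0.27,-0.34,0],0]
    - [-1,[-0.29,-0.32,0],0]
    - [-1,[0,0,0],0]

```text
clock: 11.4
position: [0.5143, -0.1691, 0.0933]
tool_rot: [-90.0, -0.0, -132.8]
wrist_force: [-1.8, -1.8, -1.0]
width: 0.0231
```

Call:
arm_command:
  series:
    - [-1,[-0.31,-0.3,0],0]
    - [-1,[-0.33,-0.28,0],0]
    - [-1,[0,0,0],0]

```text
clock: 11.7
position: [0.5189, -0.1643, 0.0991]
tool_rot: [-90.0, 0.0, -132.8]
wrist_force: [-1.7, -2.0, -0.2]
width: 0.0233
```

Call:
arm_command:
  series:
    - [-1,[-0.35,-0.26,0],0]
    - [-1,[-0.37,-0.23,0],0]
    - [-1,[0,0,0],0]

```text
clock: 12.0
position: [0.5238, -0.1589, 0.104]
tool_rot: [-90.0, 0.0, -132.8]
wrist_force: [-1.4, -1.9, 0.3]
width: 0.0232
```

Call:
arm_command:
  series:
    - [-1,[-0.38,-0.21,0],0]
    - [-1,[-0.4,-0.18,0],0]
    - [-1,[0,0,0],0]

```text
clock: 12.3
position: [0.5292, -0.1531, 0.1078]
tool_rot: [-90.0, 0.0, -132.8]
wrist_force: [-2.8, -2.6, 1.5]
width: 0.0234
```

Call:
arm_command:
  series:
    - [-1,[-0.41,-0.15,0],0]
    - [-1,[-0.42,-0.12,0],0]
    - [-1,[0,0,0],0]

```text
clock: 12.6
position: [0.5349, -0.1469, 0.1105]
tool_rot: [-90.0, 0.0, -132.8]
wrist_force: [-3.5, -2.0, 3.4]
width: 0.0235
```

```bash
python3 go.py .5025 -.182 .055; python3 - <<'E'
from d import *
for n in("wrist","side"):
    f=cams.grab_frame(n); im=f["color"]
    if n=="side": im=cv2.resize(im[120:220,240:373],(798,600),interpolation=cv2.INTER_CUBIC)
    else: im=cv2.resize(im[100:300,150:360],(630,600),interpolation=cv2.INTER_CUBIC)
    cv2.imwrite(f"pics/{n}8.png",im)
E
```

```text
12.6 [ 0.5349 -0.1469  0.1105] [ -90.     0.  -132.8] F [-3.5 -2.   3.4] delta cm [4.78 5.55 0.  ]
```

View pics/wrist8.png

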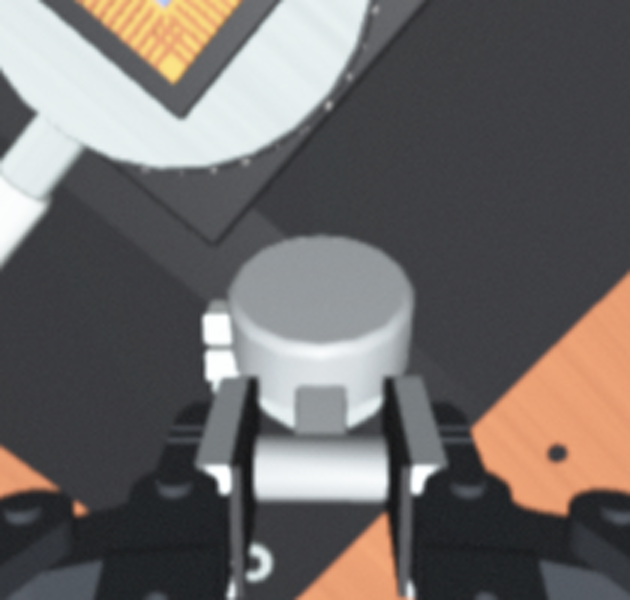

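View pics/side8.png

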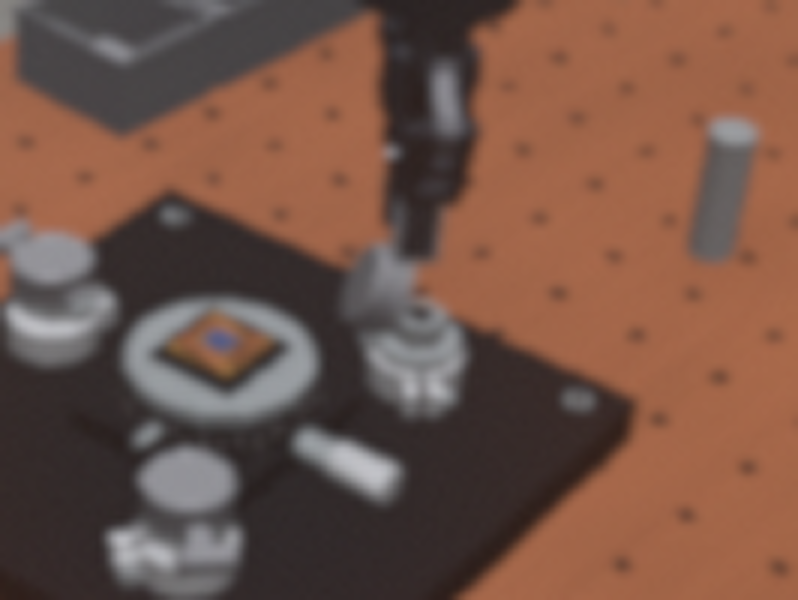

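The cap stands about 70° open with the bar still pinched (opening 23.5 mm). The bar has crept about 4 mm outward in the pads: zoom row 443 is now 468. I'll add a little angle for margin.

Call:
arm_command:
  series:
    - [-1,[-0.4,-0.1,0],0]
    - [-1,[0,0,0],0]
    - [-1,[0,0,0],0]

```text
clock: 13.0
position: [0.5371, -0.1445, 0.1112]
tool_rot: [-90.0, 0.0, -132.8]
wrist_force: [-2.7, -2.4, 4.0]
width: 0.0232
```

Call:
arm_command:
  series:
    - [-1,[-0.3,-0.08,0],0]
    - [-1,[0,0,0],0]
    - [-1,[0,0,0],0]
    - [-1,[0,0,0],0]
    - [-1,[0,0,0],0]

```text
clock: 13.5
position: [0.539, -0.1423, 0.1119]
tool_rot: [-90.0, 0.0, -132.8]
wrist_force: [-0.5, -2.2, -1.8]
width: 0.0232
```

```bash
python3 go.py .5025 -.182 .055; python3 - <<'E'
from d import *
for n in("wrist","side","top"):
    f=cams.grab_frame(n); pickle.dump(f,open(n+"9.pkl","wb"));im=f["color"]
    if n=="side": im=cv2.resize(im[120:220,240:373],(798,600),interpolation=cv2.INTER_CUBIC)
    elif n=="wrist": im=cv2.resize(im[100:300,150:360],(630,600),interpolation=cv2.INTER_CUBIC)
    cv2.imwrite(f"pics/{n}9.png",im)
E
```

```text
13.5 [ 0.539  -0.1423  0.1119] [ -90.     0.  -132.8] F [-0.5 -2.2 -1.8] delta cm [5.39 5.69 0.02]
```

View pics/wrist9.png

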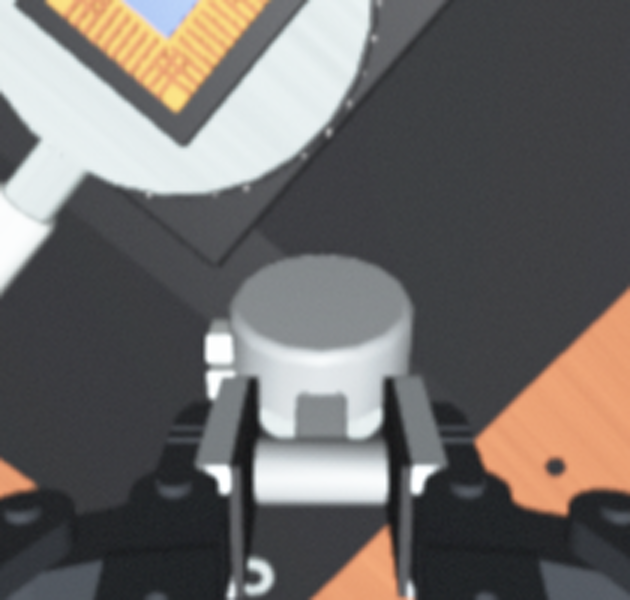

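View pics/side9.png

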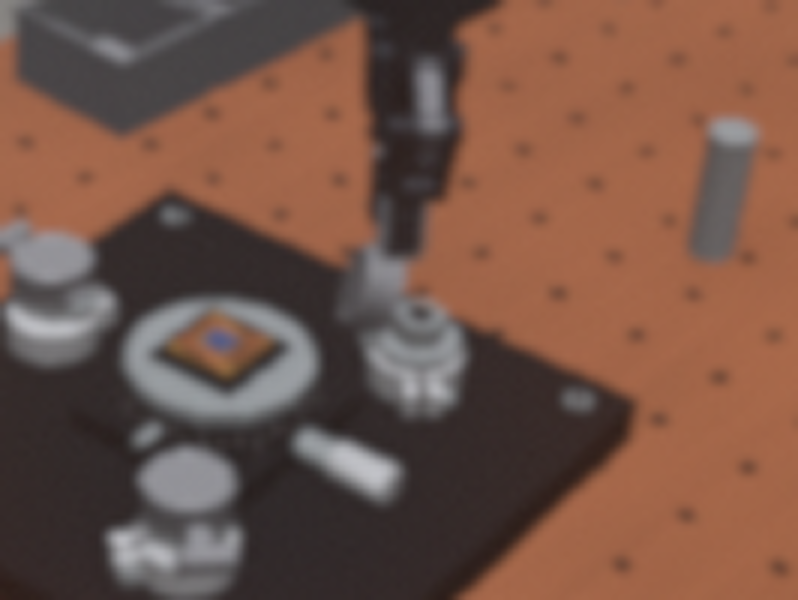

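View pics/top9.png

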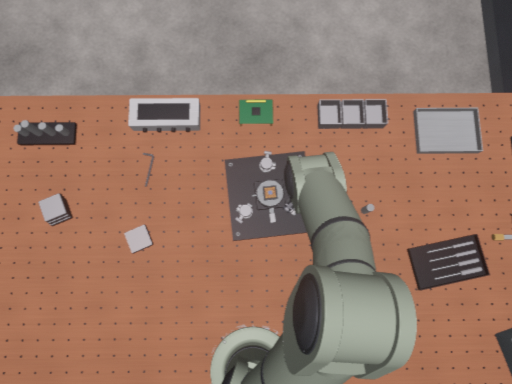

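```bash
python3 - <<'E'
from d import *
f=pickle.load(open("side9.pkl","rb"))
for z in (.058,.064):
    u=[proj(f,[.529+.02*np.cos(a),-.1535+.02*np.sin(a),z]) for a in np.linspace(0,6.28,60)]
    u=np.array(u);print(z,"zoom v range",(u.min(0)-[240,120])*6,(u.max(0)-[240,120])*6)
print(status.state()["wrist_force"],status.state()["width"])
c=lambda n,i:cv2.resize(i[140:200,280:350],(700,600),interpolation=cv2.INTER_CUBIC)
cv2.imwrite("pics/cmp.png",c(0,f["color"]))
E
```

```text
0.058 zoom v range [372.91790987 308.08915351] [459.04399314 358.83457213]
0.064 zoom v range [373.91859971 297.72487825] [460.33967892 348.34306667]
[-0.98981482 -2.85873969 -1.9610753 ] 0.02301010367092051
```

View pics/cmp.png

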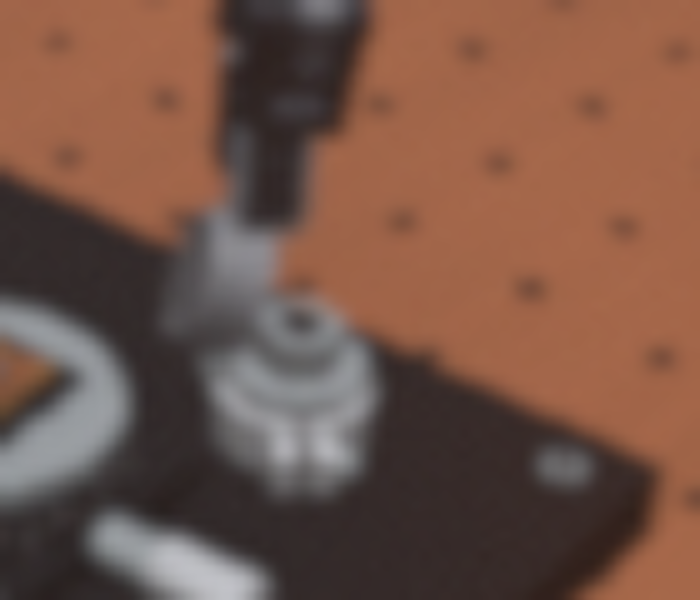

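```bash
python3 - <<'E'
from h import *
print(manip.finish_job()); s=status.state(); print(s["clock"],s["width"],np.round(s["wrist_force"],1))
E
```

```text
the job is handed in; nothing more can be done
None
the job is handed in; nothing more can be done
```

Bolt 3 (front right) is the loose one, and I handed the job in at about 14 s with its cap still held open by the thumb bar. The hand-in gives no verdict.

- **Finding the bolt:** I tapped cap 3 first. It sank at a steady 5 N or so and stopped about 6 mm down, so I did not tap caps 1 and 2.
- **Opening the cap:** I pinched the thumb bar with 20 N and swung the cap round its hinge. The highest upward pull I read was about 3 N, well under the 7 N that would draw the bolt up.
- **Opening angle:** it stands at about 74° from the wrist picture; the arm's travel gives roughly the same.
- **Grip:** the fingers stood 23 mm apart on the 24 mm bar, with a residual force of about 3–4 N.
- **Bolt depth:** in the last side picture the bolt's flange is where a bolt sunk about 6 mm should be (front edge at row 357, expected 359, against 348 if it had come back up).
- **Surroundings:** caps 1 and 2 were shut, the bystanders looked unmoved, and the stage was not touched.

**Disagreements:** the bar crept about 4 mm outward in the pads during the swing but stayed gripped. Cap 3 slid at about 5 N rather than the stated 7 N. My side and top views differed by 2–3 mm in the early measurements, so I placed the grasp from the close wrist views, which agreed to 0.2 mm.

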